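# Build up the collar stack on the arbor stand and press it home

## Robot

A 6-joint arm with a two-finger parallel gripper is mounted at the origin on the work surface. World frame = base frame: x ahead of the robot, y to its left, z up, the work surface at z = 0. Lengths are in mm, angles in rad, forces in N, time in s.
With the tool pointing down it reaches from about 350 to 775 mm from the base axis. Payload 7.3 kg.
Tool frame: the origin (TCP) lies on the centre line of the jaws, within the pads' length; the fingertips stand 17 mm ahead of it and the grasp point (between the pads) lies 2 mm behind it; z points along the fingers, y is the line along which they close (so a half turn about z gives the same grasp; the last joint's range is limited). The gripper opens to 92 mm and grips with 3 to 60 N. Pads are 19 mm wide; open, the fingers measure 130 mm over their backs; the gripper's body (75 mm by 190 mm) begins 47 mm behind the grasp point.
Start: joints at [-1.376, 0.342, 1.524, -0, 1.275, -0.146], TCP at [175.499, -494.816, 243.741] pointing down, gripper open.
Joint ranges: [-2.53, 2.53], [-0.77, 2.02], [0.04, 2.7], [-1, 4.14], [0.28, 2.66], [-3.11, 3.11]. Speed limits (rad/s): [2.57, 2.57, 3.14, 3.14, 3.14, 3.14].

## Interface

Orientations are given as [roll, pitch, yaw] about the fixed x, y, z axes, in that order (R = Rz(yaw) Ry(pitch) Rx(roll)).
In Python, from plant import bot gives the robot as it stands. The module is installed in compiled form; this text tells all that it offers.
- The arm moves only by the shell command python3 -m pendant 'ROWS'. ROWS is JSON, a list of rows, each a list of 3 entries, a list of its own where there are three numbers: the shift along the world's x, y, z as a fraction of full scale, then the turn, a rotation vector about the world's x, y, z as a fraction of full scale, then the opening, from -1 (shut) to 1 (fully open), so that 0 is half open. In form: [[[tx, ty, tz], [rx, ry, rz], claw], ...]. A call has exactly 10 rows; each row shifts and turns the commanded pose from where the row before left it; what a row does not reach is not made up. Full scale, the value 1, is 30 mm for a shift and 0.12 rad for a turn. A row lasts 1/12 s, in which the tool goes at most 41.7 mm and 7.16 degrees, less where a joint would pass 70% of its speed; a pose out of reach is approached as far as the arm can. A call with a number of a shift or a turn outside -1 to 1 is refused whole. A call with a gripper value outside its range is refused whole. The fingers move at their own pace and stop on an object; the grip force is fixed at half the most. Time passes only in rows, so rows that do not move let the fingers close, or fill a call up. It gives the time, the measured TCP pose, the force, the opening and the grip force at its end, in the units of the state.
- bot.get_obs(): the state, without advancing time (a new reading comes with each control period).
- bot.capture(name): name is "scene" or "top" or "wrist"; returns the picture (400x640x3 uint8, blue, green, red); there is no depth.
- bot.camera_params(name): a dict with "fovy" (degrees; the focal length in pixels is half the picture's height over the tangent of half this angle, whatever the lens; pixels are square), "cx", "cy" (the principal point, pixels), "distortion" ([k1, k2, p1, p2, k3] as OpenCV has them; the pictures are not rectified), "camera_from_world" (4x4, takes a point from world to camera coordinates). Camera axes: x right, y down, z forward; pixel columns grow to the right and rows downward; lengths in mm; the calibration is good to about 2 mm. A picture is of the moment at which its call begins: read the wrist's pose just before it. camera_params takes no time and is no camera call; for the wrist camera it gives the pose at the moment of the call.
- bot.close_job(): hands the job in; it is judged then, once.
The state is a dict: "time": time; "joint_positions": joint angles; "dq": joint speeds; "tau": joint torques, N m; "tool_pos": TCP position; "tcp_rot": TCP orientation; "contact_force": force on the tool from outside, world axes, zero at the start; "moment": the same for the moment, N m; "grip_width": finger opening in mm; "finger_force": force on a finger pad.
Only numpy, scipy, OpenCV 4.12 (cv2) and the standard library are available. Lean on these libraries where they do the work, as an engineer would, in place of code of your own. Each camera call takes 0.05 s, during which the arm holds its last target. There are 200 camera calls.

## Task

Thread the two collars onto the upright post of the arbor stand: the wide dark steel collar first, then the narrower brass collar on top of it. Then press the stack down the post until the stiff red seat disc under it has come all the way down onto the stand's grey foot, so that everything sits flat and fully home, and let go. Leave the mug, the steel former and the hammer where they are.

Things in the scene. Friction and masses are not known exactly. Their poses are not given: they have to be found in the camera images.
- stand: the arbor stand, fixed to the bench: a round grey foot, 140 mm across and 16 mm high, with a bright steel post standing upright from its middle, 22 mm in diameter; the top 12 mm of the post taper to a 10 mm wide tip 100 mm above the bench. Origin on the bench at the post's axis, z up
- post_tip (a point): the tip of the post, on its axis, 100 mm above the bench
- post_foot (a point): centre of the top face of the grey foot, on the post's axis, 16 mm above the bench; the red seat disc comes to lie on this face
- seat (a joint): travel in m of the red seat disc down the post: 0 = fully raised (its top face 39 mm above the bench), 0.018 = fully home on the grey foot (top face 21 mm up). Starts at 0 to 0.005. No spring: friction of about 18 N holds it, so it bears the collars' weight (some 7 N) and stays where it is pushed; it also resists speed (100 N per m/s). With both collars on, 9 to 14 N more, pressed slowly, moves it
- seat_top (a point): centre of the top face of the red seat disc (56 mm across, 5 mm thick, on the post's axis); the wide collar rests on this face
- wide_collar: dark steel ring, 66 mm outside diameter, 25 mm bore, 24 mm high, about 0.4 kg, lying flat on the bench; the lower one of the stack. Origin at the centre of its underside, z along the bore
- narrow_collar: brass ring, 54 mm outside diameter, 25 mm bore, 30 mm high, about 0.3 kg, lying flat on the bench; the upper one of the stack. Origin at the centre of its underside, z along the bore. Fully home its underside is 45 mm and its top face 75 mm above the bench
- mug: white mug, 82 mm across, 95 mm high, with a handle; origin at the centre of its underside; to be left alone
- former: bright steel spinning former, a 72 mm wide, 84 mm high round block with a small knob on top; origin at the centre of its underside; to be left alone
- hammer: small hammer, 280 mm long, lying on the bench; origin at the middle of its underside, x along the handle towards the head; to be left alone
Things that resemble listed ones, but are neither listed nor needed, are in the scene too. Several things look just like the narrow_collar: the one meant starts farthest to the robot's left. Several things look just like the wide_collar: the one meant starts farthest from the robot's base.

How it is judged:
By the outcome, as a careful person would: the job done as asked, in the order asked, and still so for the second after the job is handed in, with the robot touching nothing.
It also fails if it takes over 64 s, if anything falls off the work surface, if the arm or the gripper's body presses on something with over 40 N, if the wrist force passes 120 N, or if a joint passes its speed limit or range.

## Working session

There is one attempt and no reset: what is moved stays moved. The work goes in short steps, Python scripts to look and compute and a shell command to move; the robot and the scene stay as the last step left them, time stands still between calls to the robot, and variables do not carry over. Pictures are saved under pics/ and viewed, at most 10 in all, crops included, and the job is handed in when it is done.

```bash
mkdir -p pics; cat > h.py <<'E'
import numpy as np,cv2
from plant import bot
def K(p):
    f=200/np.tan(np.radians(p["fovy"])/2)
    return np.array([[f,0,p["cx"]],[0,f,p["cy"]],[0,0,1]]),np.array(p["distortion"],float)
def ray(p,uv,z):
    k,d=K(p);T=np.array(p["camera_from_world"])
    n=cv2.undistortPoints(np.array(uv,float).reshape(-1,1,2),k,d).reshape(-1,2)
    D=np.c_[n,np.ones(len(n))]@T[:3,:3];c=-T[:3,:3].T@T[:3,3]
    return c+D*((z-c[2])/D[:,2])[:,None]
def proj(p,X):
    k,d=K(p);T=np.array(p["camera_from_world"])
    return cv2.projectPoints(np.array(X,float).reshape(-1,1,3),cv2.Rodrigues(T[:3,:3])[0],T[:3,3],k,d)[0].reshape(-1,2)
E
python3 - <<'E'
from h import *
o=bot.get_obs();print(o)
for n in("top","scene"):
    im=bot.capture(n);cv2.imwrite(f"pics/{n}0.png",im);p=bot.camera_params(n);print(p)
E
```

```text
{'time': 0.0, 'joint_positions': array([-1.37599571e+00,  3.42694780e-01,  1.52503660e+00, -5.74187617e-06,
        1.27541547e+00, -1.45999232e-01]), 'dq': array([-0.00210178,  0.00052711, -0.00122842,  0.00055075,  0.00042283,
        0.00019728]), 'tau': array([-5.49730557e-04, -4.31249356e+01, -2.44225127e+01,  7.17373495e-02,
        5.60529158e-02, -1.02998079e-04]), 'tool_pos': array([ 175.41880903, -494.40607891,  243.05262505]), 'tcp_rot': array([-3.14005419e+00, -2.20673803e-04,  3.40801351e-01]), 'contact_force': array([-0.02506783,  0.16932893,  0.56840238]), 'moment': array([-0.05014647,  0.01450007, -0.02502501]), 'finger_force': 0.0, 'grip_width': 92.00637901853658}
{'fovy': 55.77352624135589, 'cx': 320.07398683978124, 'cy': 193.60079007379093, 'distortion': array([-0.07461906,  0.        ,  0.        ,  0.        ,  0.        ]), 'camera_from_world': array([[ 7.70059085e-03, -9.99898536e-01, -1.19841159e-02,
        -4.14581967e+01],
       [-9.81158065e-01, -5.24146869e-03, -1.93135646e-01,
         6.22973956e+02],
       [ 1.93053235e-01,  1.32455705e-02, -9.81098875e-01,
         8.38926383e+02],
       [ 0.00000000e+00,  0.00000000e+00,  0.00000000e+00,
         1.00000000e+00]])}
{'fovy': 46.67701659486624, 'cx': 320.0634075093641, 'cy': 203.95673340991527, 'distortion': array([-0.12245249,  0.        ,  0.        ,  0.        ,  0.        ]), 'camera_from_world': array([[ 2.24768189e-02,  9.99545007e-01,  2.01139470e-02,
         4.58357728e+01],
       [ 6.19846657e-01,  1.85249387e-03, -7.84720772e-01,
        -2.98974987e+02],
       [-7.84400991e-01,  3.01055895e-02, -6.19522993e-01,
         1.84122882e+03],
       [ 0.00000000e+00,  0.00000000e+00,  0.00000000e+00,
         1.00000000e+00]])}
```

View pics/top0.png

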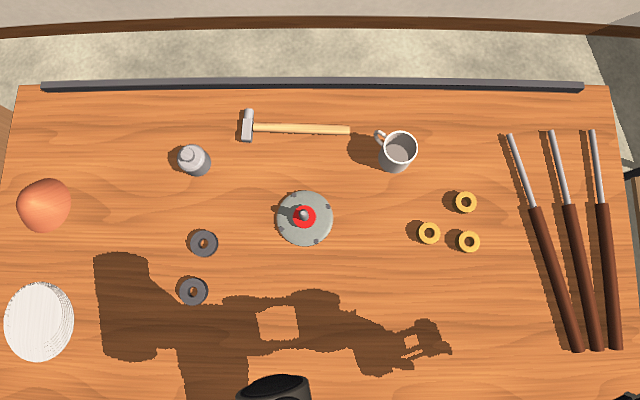

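View pics/scene0.png

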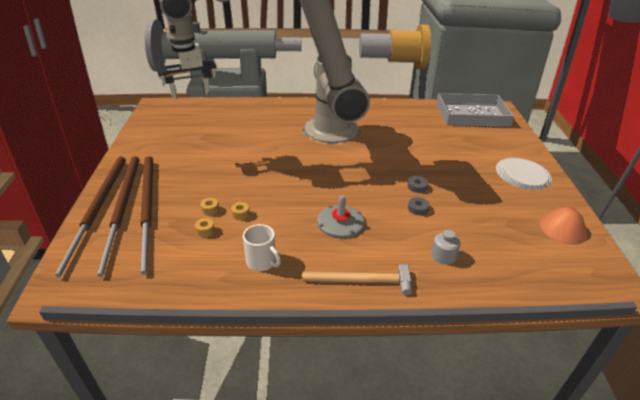

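Top view (up = ahead, left = robot's left):
- Brass rings are at (429,233), (466,202) and (469,241). The one at (429,233) is farthest left.
- Dark rings are at (203,243) and (193,291). The one at (203,243) is farther from the base.
- The post is near (304,216).

The scene view agrees. Next I measure these and make one crop to confirm.

```bash
python3 - <<'E'
from h import *
def blobs(mask,lo=60,hi=2500):
    n,l,s,c=cv2.connectedComponentsWithStats(mask.astype(np.uint8)*255)
    out=[]
    for i in range(1,n):
        if lo<s[i,4]<hi:
            cs,_=cv2.findContours((l==i).astype(np.uint8),0,cv2.CHAIN_APPROX_NONE)
            e=cv2.fitEllipse(cv2.convexHull(cs[0])) if len(cs[0])>8 else None
            out.append((c[i].round(1),s[i].tolist(),e))
    return out
for n in("top","scene"):
    im=cv2.imread(f"pics/{n}0.png");p=bot.camera_params(n)
    hsv=cv2.cvtColor(im,cv2.COLOR_BGR2HSV);h,s,v=cv2.split(hsv)
    for nm,m,z in(("brass",(h>20)&(h<32)&(s>140)&(v>90),30),("dark",(s<70)&(v<110)&(v>40),24),("red",((h<4)|(h>176))&(s>190)&(v>120),37),("grey",(s<60)&(v>100)&(v<190),16)):
        for c,st,e in blobs(m):
            x,y,w,hh,a=st
            if n=="top" and not(100<c[1]<310):continue
            if n=="scene" and not(150<c[1]<290 and 150<c[0]<480):continue
            print(n,nm,c,st[:4],a,[np.round(q,1).tolist() for q in e[:2]] if e else'',ray(p,e[0] if e else c,z)[0].round(1))
    for X in ():pass
im=cv2.imread("pics/top0.png")[180:320,160:500]
cv2.imwrite("pics/crop.png",cv2.resize(im,None,fx=2.3,fy=2.3,interpolation=cv2.INTER_CUBIC))
E
```

```text
top brass [474.6 244. ] [466, 234, 14, 18] 80 [[470.6, 242.2], [17.0, 18.6]] [ 511.3 -402.4   30. ]
top dark [557.3 168.3] [548, 131, 20, 74] 179 [[559.0, 176.2], [3.5, 102.1]] [ 679.1 -649.    24. ]
top dark [594.6 166.6] [589, 130, 12, 74] 189 [[594.4, 166.4], [3.4, 81.4]] [ 706.4 -750.9   24. ]
top dark [406.  144.2] [386, 133, 30, 27] 308 [[400.7, 148.1], [27.3, 31.1]] [ 749.5 -241.    24. ]
top dark [519.4 171.6] [506, 135, 28, 73] 144 [[524.2, 185.8], [3.1, 117.2]] [ 653.2 -553.1   24. ]
top dark [384.6 160.7] [378, 145, 20, 27] 191 [[388.5, 156.3], [20.3, 29.7]] [ 727.6 -209.2   24. ]
top dark [630.6 215.1] [625, 179, 12, 78] 158 [[630.8, 214.0], [8.1, 77.9]] [ 581.2 -836.3   24. ]
top dark [287.9 212.6] [278, 204, 23, 23] 194 [[294.3, 214.2], [22.4, 33.8]] [578.5  26.1  24. ]
top dark [204.  291.3] [196, 280, 12, 25] 62 [[197.4, 291.9], [19.3, 24.9]] [388.7 255.3  24. ]
top red [304.1 217.3] [293, 206, 22, 22] 272 [[303.7, 216.5], [21.6, 22.2]] [571.2   2.1  37. ]
top grey [596.6 166.6] [591, 129, 12, 74] 142 [[596.4, 166.4], [2.5, 85.0]] [ 708.8 -763.    16. ]
top grey [558.
[... 1074 characters left out ...]
ark [418.4 206. ] [409, 198, 20, 17] 273 [[418.4, 206.0], [16.5, 20.3]] [522.1 245.9  24. ]
scene dark [349.4 227.1] [326, 215, 39, 23] 234 [[345.8, 227.1], [20.6, 38.4]] [620.6  14.2  24. ]
scene dark [450.2 252.1] [440, 237, 20, 27] 272 [[448.7, 250.0], [20.1, 29.2]] [718.1 294.6  24. ]
scene red [339.  215.9] [333, 210, 16, 10] 68 [[340.0, 214.7], [9.6, 15.5]] [580.1  -0.9  37. ]Traceback (most recent call last):
  File "<stdin>", line 15, in <module>
  File "<stdin>", line 8, in blobs
cv2.error: OpenCV(4.12.0) /io/opencv/modules/imgproc/src/shapedescr.cpp:361: error: (-201:Incorrect size of input array) There should be at least 5 points to fit the ellipse in function 'fitEllipseNoDirect'
```

```bash
python3 - <<'E'
from h import *
im=cv2.imread("pics/top0.png");p=bot.camera_params("top")
h,s,v=cv2.split(cv2.cvtColor(im,cv2.COLOR_BGR2HSV))
print(h[222:244:4,429],s[222:244:4,429],h[260,500],s[260,500])
m=((h>=19)&(h<34)&(s>120)&(v>60)).astype(np.uint8)*255; m[:,:410]=0;m[:,490:]=0;m[:180]=0;m[260:]=0
for c in cv2.findContours(m,0,cv2.CHAIN_APPROX_NONE)[0]:
    if len(c)>20:
        e=cv2.fitEllipse(cv2.convexHull(c));print(np.round(e[0],1),np.round(e[1],1),ray(p,e[0],25).round(1))
cv2.imwrite("pics/crop.png",cv2.resize(im[180:320,160:500],None,fx=2.3,fy=2.3,interpolation=cv2.INTER_CUBIC))
E
```

```text
[19 20 14 13 18 21] [158 149 153 156 157 147] 12 154
[469.1 241.1] [19.7 21.2] [[ 514.2 -400.8   25. ]]
[429.2 232.5] [20.2 21.8] [[ 535.2 -303.4   25. ]]
[465.9 201.3] [19.3 21. ] [[ 612.6 -398.9   25. ]]
```

View pics/crop.png

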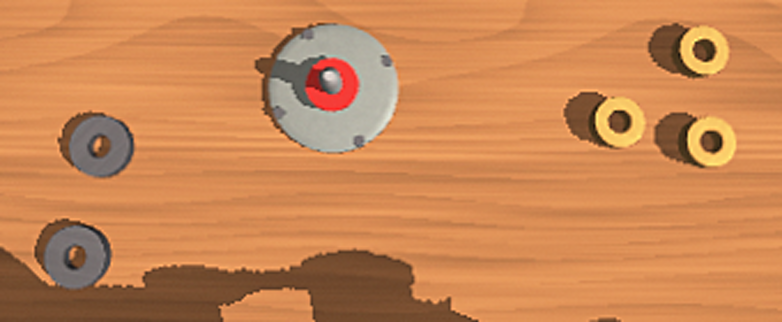

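The crop confirms the targets: the dark ring at upper left, about (505,251) mm, and the left brass ring, about (535,-303) mm. The stand is at about (571,2.5). I'll move by way of the brass ring and the post, taking wrist pictures on the way.

```bash
python3 -m pendant '[[[0.95,0.6,0],[0,0,0],1],[[0.95,0.6,0],[0,0,0],1],[[0.95,0.6,0],[0,0,0],1],[[0.95,0.6,0],[0,0,0],1],[[0.95,0.6,0],[0,0,0],1],[[0.95,0.6,0],[0,0,0],1],[[0.95,0.6,0],[0,0,0],1],[[0.95,0.6,0],[0,0,0],1],[[0.95,0.6,0],[0,0,0],1],[[0.95,0.6,0],[0,0,0],1]]'
python3 - <<'E'
from h import *
p=bot.camera_params("wrist");im=bot.capture("wrist");cv2.imwrite("pics/w1.png",im);np.save("w1.npy",p["camera_from_world"])
print(p["fovy"],p["cx"],p["cy"],p["distortion"],np.linalg.inv(p["camera_from_world"]).round(2),proj(p,[[535,-303,25]]),bot.get_obs()["tool_pos"])
E
```

```text
time: 0.93
tool_pos: [461.6, -313.5, 243.4]
tcp_rot: [-3.141, 0.0, 0.341]
contact_force: [0.0, -0.4, 0.6]
grip_width: 91.9
finger_force: 0.0
68.40081025846514 318.37194004501475 206.9368752450467 [-0.0178855  0.         0.         0.         0.       ] [[ 3.3000e-01 -9.0000e-01 -2.7000e-01  5.3545e+02]
 [-9.4000e-01 -3.2000e-01 -1.0000e-01 -2.8721e+02]
 [-0.0000e+00  2.9000e-01 -9.6000e-01  3.8465e+02]
 [ 0.0000e+00  0.0000e+00  0.0000e+00  1.0000e+00]] [[331.37491717 123.21627305]] [ 465.92903784 -310.20395486  243.2924464 ]
```

View pics/w1.png

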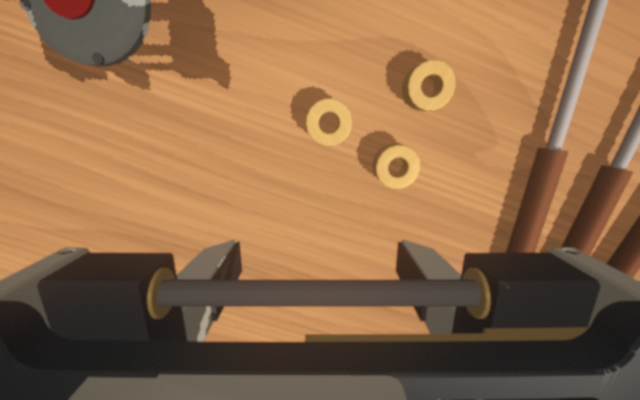

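Wrist view: the three brass rings are at (329,122), (432,85) and (398,166). The target is the one at (329,122), and the stand is at upper left.

```bash
python3 -m pendant '[[[0,1,0],[0,0,0],1],[[0,1,0],[0,0,0],1],[[0,1,0],[0,0,0],1],[[0,1,0],[0,0,0],1],[[0,1,0],[0,0,0],1],[[0,1,0],[0,0,0],1],[[0,1,0],[0,0,0],1],[[0,1,0],[0,0,0],1],[[0,1,0],[0,0,0],1],[[0,0.7,0],[0,0,0],1]]'
python3 - <<'E'
from h import *
p=bot.camera_params("wrist");im=bot.capture("wrist");cv2.imwrite("pics/w2.png",im)
P=dict(p);P["camera_from_world"]=np.load("w1.npy")
w1=cv2.imread("pics/w1.png");h,s,v=cv2.split(cv2.cvtColor(w1,cv2.COLOR_BGR2HSV))
m=((h>=19)&(h<34)&(s>120)&(v>150)).astype(np.uint8);m[230:]=0
for c in cv2.findContours(m,0,cv2.CHAIN_APPROX_NONE)[0]:
    if len(c)>40:
        e=cv2.fitEllipse(cv2.convexHull(c));print(np.round(e,1) if 0 else e,ray(P,e[0],30).round(1))
h,s,v=cv2.split(cv2.cvtColor(im,cv2.COLOR_BGR2HSV))
m=(((h<5)|(h>175))&(s>180)).astype(np.uint8);m[230:]=0
for c in cv2.findContours(m,0,cv2.CHAIN_APPROX_NONE)[0]:
    if len(c)>30:
        e=cv2.fitEllipse(cv2.convexHull(c));print("red",e,ray(p,e[0],37).round(1))
print("pred tip,foot",proj(p,[[571,2.5,100],[571,2.5,37]]),bot.get_obs()["tool_pos"])
np.save("w2.npy",p["camera_from_world"])
E
```

```text
time: 1.82
tool_pos: [459.8, -21.7, 243.5]
tcp_rot: [-3.141, 0.0, 0.342]
contact_force: [0.2, 0.1, 0.5]
grip_width: 91.8
finger_force: 0.0
((397.9270324707031, 166.7488555908203), (40.10219192504883, 42.79449462890625), 42.41083526611328) [[ 514.4 -396.2   30. ]]
((328.9731140136719, 122.10136413574219), (43.661190032958984, 45.03065490722656), 161.4173126220703) [[ 535.2 -299.7   30. ]]
((431.56195068359375, 85.09259796142578), (43.21297836303711, 49.185142517089844), 24.09770393371582) [[ 611.7 -394.6   30. ]]
pred tip,foot [[335.17628738  78.09993342]
 [332.14858886  85.5620981 ]] [459.60861197 -19.2867023  243.55813413]
```

View pics/w2.png

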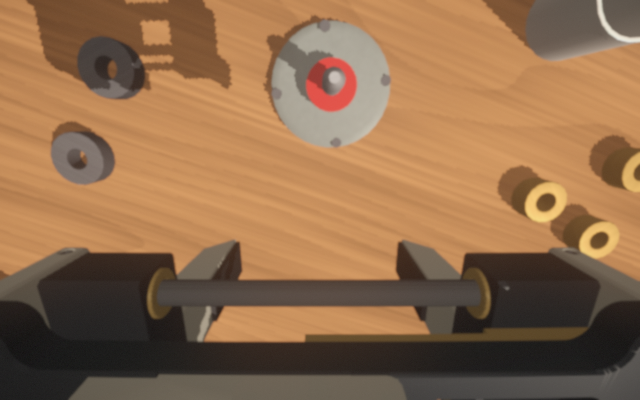

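Wrist view 2: the post tip is at (335,78), exactly as predicted. The foot is centred at (331,83), the target dark ring at (110,68) and the other dark ring at (83,157). I'll measure the centres and move toward the wide collar.

```bash
python3 -m pendant '[[[0,1,0],[0,0,0],1],[[0,1,0],[0,0,0],1],[[0,1,0],[0,0,0],1],[[0,1,0],[0,0,0],1],[[0,1,0],[0,0,0],1],[[0,1,0],[0,0,0],1],[[0,1,0],[0,0,0],1],[[0,1,-0.2],[0,0,0],1],[[0,1,-0.2],[0,0,0],1],[[0,0,-0.2],[0,0,0],1]]'
python3 - <<'E'
from h import *
bot.capture("wrist")
p=bot.camera_params("wrist");im=bot.capture("wrist");cv2.imwrite("pics/w3.png",im)
P=dict(p);P["camera_from_world"]=np.load("w2.npy")
w=cv2.imread("pics/w2.png");h,s,v=cv2.split(cv2.cvtColor(w,cv2.COLOR_BGR2HSV))
def ell(m,lo,q,z,n):
    m=m.astype(np.uint8);m[230:]=0
    for c in cv2.findContours(m,0,cv2.CHAIN_APPROX_NONE)[0]:
        if cv2.contourArea(cv2.convexHull(c))>lo:
            e=cv2.fitEllipse(cv2.convexHull(c));print(n,np.round(e[0],1),np.round(e[1],1),ray(q,e[0],z)[0].round(1))
print(h[83,330-12],s[83,318],v[83,318], s[120,330],v[120,330])
r=((h<6)|(h>174))&(s>150)
ell(r,500,P,37,"red"); ell((s<90)&(v>90)|r,5000,P,16,"foot")
print("tip",ray(P,[[335,75.5],[335,78]],100).round(1))
h,s,v=cv2.split(cv2.cvtColor(im,cv2.COLOR_BGR2HSV))
ell((s<70)&(v>60),1000,p,24,"dark")
print(proj(p,[505,251,24]),bot.get_obs()["tool_pos"],bot.get_obs()["time"])
E
```

```text
time: 2.7
tool_pos: [460.1, 250.1, 225.1]
tcp_rot: [-3.14, -0.0, 0.344]
contact_force: [-0.2, -0.3, -0.1]
grip_width: 91.7
finger_force: 0.0
2 165 151 29 177
red [330.9  84. ] [48.5 52.3] [572.    4.4  37. ]
foot [330.4  83.5] [119.3 127.2] [574.7   5.1  16. ]
foot [584.8  22.5] [ 79.4 125.3] [ 732. -241.   16.]
tip [[573.    3.4 100. ]
 [571.    2.7 100. ]]
dark [ -0.8 179.7] [ 66.2 124. ] [338.1 613.2  24. ]
dark [328.4 147.5] [55.4 56. ] [506.3 252.9  24. ]
dark [543.8 164.6] [112.5 131.8] [573.7   8.8  24. ]
[[329.58719299 149.15390177]] [459.61254053 246.34384253 224.24140451] 2.8
```

View pics/w3.png

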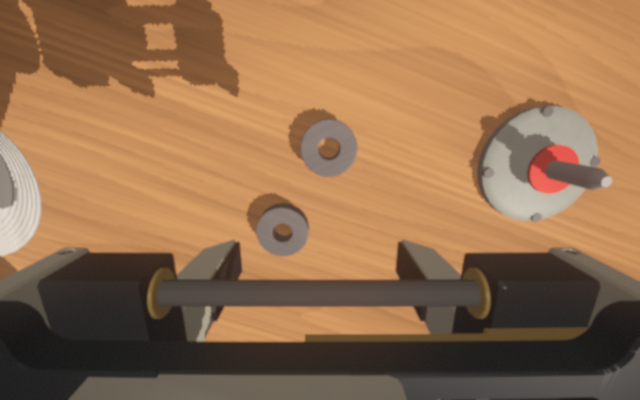

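```bash
python3 -m pendant '[[[0.4,0.05,-0.6],[0,0,0],1],[[0.4,0.05,-0.6],[0,0,0],1],[[0.4,0.05,-0.6],[0,0,0],1],[[0.35,0.05,-0.6],[0,0,0],1],[[0,0,-0.6],[0,0,0],1],[[0,0,-0.6],[0,0,0],1],[[0,0,-0.6],[0,0,0],1],[[0,0,-0.4],[0,0,0],1],[[0,0,0],[0,0,0],1],[[0,0,0],[0,0,0],1]]'
python3 - <<'E'
from h import *
for i in range(3):
    p=bot.camera_params("wrist");im=bot.capture("wrist");print(bot.get_obs()["tool_pos"])
cv2.imwrite("pics/w4.png",im)
h,s,v=cv2.split(cv2.cvtColor(im,cv2.COLOR_BGR2HSV))
m=((s<75)&(v>45)).astype(np.uint8);m[240:]=0
for c in cv2.findContours(m,0,cv2.CHAIN_APPROX_NONE)[0]:
    if cv2.contourArea(cv2.convexHull(c))>1000:
        e=cv2.fitEllipse(cv2.convexHull(c));print(np.round(e[0],1),np.round(e[1],1),ray(p,e[0],24)[0].round(1))
print(proj(p,[506,252,24]))
E
```

```text
time: 3.63
tool_pos: [507.1, 250.9, 87.7]
tcp_rot: [3.141, 0.001, 0.339]
contact_force: [-0.1, 0.3, 0.2]
grip_width: 91.8
finger_force: 0.0
[507.63752615 251.29998067  88.4779205 ]
[507.83042248 251.62646234  88.90815625]
[507.83008888 251.87176529  89.02227984]
[317.1 227.3] [81.1 85.7] [507.7 253.   24. ]
[600.1 214.6] [ 75.7 141.2] [587.8  56.3  24. ]
[[317.62228234 229.73089773]]
```

```bash
python3 -m pendant '[[[0,0.03,-0.5],[0,0,0],1],[[0,0,-0.5],[0,0,0],1],[[0,0,-0.5],[0,0,0],1],[[0,0,-0.4],[0,0,0],1],[[0,0,-0.23],[0,0,0],1],[[0,0,0],[0,0,0],0],[[0,0,0],[0,0,0],-1],[[0,0,0],[0,0,0],-1],[[0,0,0],[0,0,0],-1],[[0,0,0],[0,0,0],-1]]'
```

```text
time: 4.62
tool_pos: [507.6, 253.2, 24.8]
tcp_rot: [3.141, -0.002, 0.341]
contact_force: [0.0, -0.1, 2.4]
grip_width: 65.3
finger_force: 31.6
```

```bash
python3 -m pendant '[[[0,0,0.5],[0,0,0],-1],[[0,0,1],[0,0,0],-1],[[0,-0.5,1],[0,0,0],-1],[[0.3,-1,0.9],[0,0,0],-1],[[0.3,-1,0.7],[0,0,0],-1],[[0.3,-1,0],[0,0,0],-1],[[0.3,-1,0],[0,0,0],-1],[[0.3,-1,0],[0,0,0],-1],[[0.3,-1,0],[0,0,0],-1],[[0.1,-0.4,0],[0,0,0],-1]]'
python3 - <<'E'
from h import *
bot.capture("wrist")
p=bot.camera_params("wrist");im=bot.capture("wrist");cv2.imwrite("pics/w5.png",im)
o=bot.get_obs();t=o["tool_pos"];print(t,o["grip_width"],o["contact_force"],proj(p,[t+[0,0,-1],t+[0,0,-25]]), proj(p,[[572.5,3.7,100],[572.5,3.7,37]]))
E
```

```text
time: 5.45
tool_pos: [564.6, 42.3, 146.6]
tcp_rot: [3.14, 0.0, 0.338]
contact_force: [1.1, 0.2, -4.8]
grip_width: 65.1
finger_force: 31.7
[564.12362023  43.75289532 146.40097265] 64.90986788565436 [-0.3272396   0.40408587 -5.1057539 ] [[314.89185856 269.43999396]
 [315.30538865 250.33805929]] [[374.10131911 244.06240259]
 [361.36186186 215.3130095 ]]
```

View pics/w5.png

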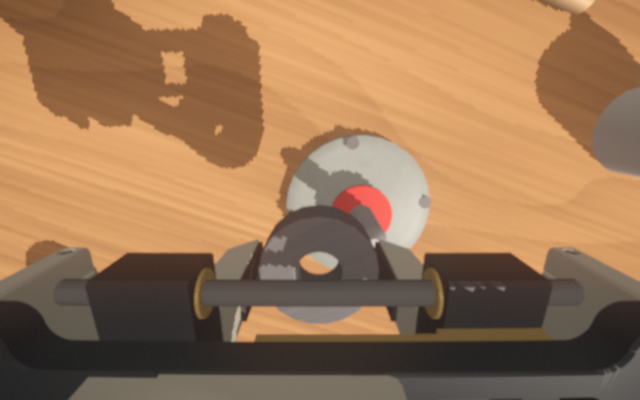

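Wrist view 3: the collar is held with its bore centre near (319,264), and the red seat and post show behind it at (362,213).

```bash
python3 - <<'E'
from h import *
p=bot.camera_params("wrist");t=bot.get_obs()["tool_pos"]
a=np.linspace(0,2*np.pi,360);y=.34;X=np.array([np.cos(y),np.sin(y),0]);Y=np.array([-np.sin(y),np.cos(y),0])
for f in(-2,0,2,4):
    for r,z in((33,-1),(12.5,-1),(33,-25)):
        q=proj(p,t+f*X+r*np.outer(np.cos(a),X)+r*np.outer(np.sin(a),Y)+[0,0,z]);print(f,r,z,q.min(0).round(1),q.max(0).round(1))
im=cv2.imread("pics/w5.png")
cv2.imwrite("pics/c5.png",cv2.resize(im[195:335,235:405],None,fx=4,fy=4,interpolation=cv2.INTER_CUBIC))
E
```

```text
-2 33 -1 [258.1 215.2] [379.9 323.9]
-2 12.5 -1 [296.  251.9] [342.1 293. ]
-2 33 -25 [265.7 202.2] [372.2 299.4]
0 33 -1 [257.9 211.4] [380.2 321. ]
0 12.5 -1 [295.9 248.4] [342.1 289.8]
0 33 -25 [265.5 199. ] [372.4 296.7]
2 33 -1 [257.6 207.7] [380.4 318.1]
2 12.5 -1 [295.8 245. ] [342.2 286.7]
2 33 -25 [265.3 195.7] [372.6 294.1]
4 33 -1 [257.4 203.9] [380.6 315.1]
4 12.5 -1 [295.7 241.5] [342.3 283.5]
4 33 -25 [265.2 192.3] [372.7 291.4]
```

View pics/c5.png

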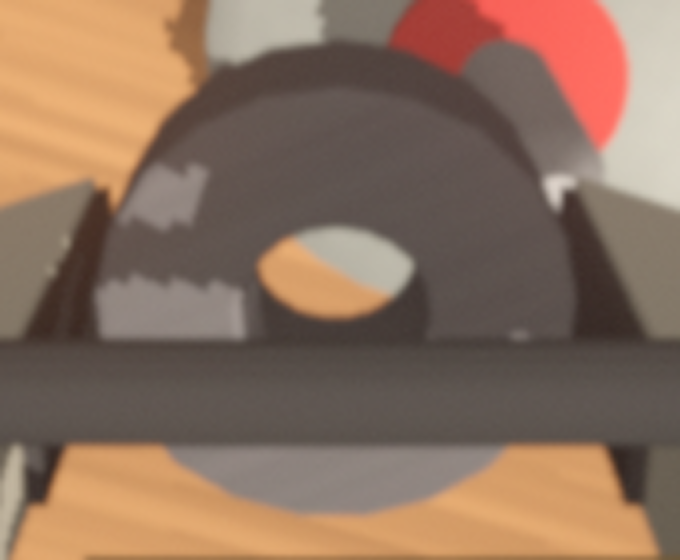

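Measuring differentially (same camera, ring to post), the target TCP over the post is about (574, 4.3). I'll move there and lower the bore's edge just over the tip.

```bash
python3 -m pendant '[[[0.11,-0.44,0],[0,0,0],-1],[[0.11,-0.44,0],[0,0,0],-1],[[0.11,-0.44,0],[0,0,0],-1],[[0,0,-0.3],[0,0,0],-1],[[0,0,-0.2],[0,0,0],-1],[[0,0,-0.15],[0,0,0],-1],[[0,0,-0.15],[0,0,0],-1],[[0,0,-0.1],[0,0,0],-1],[[0,0,-0.05],[0,0,0],-1],[[0,0,0],[0,0,0],-1]]'
python3 - <<'E'
from h import *
f=[]
for i in range(3):
    bot.capture("scene");o=bot.get_obs();f.append(np.r_[o["tool_pos"],o["contact_force"],o["moment"]])
print(np.mean(f,0).round(2))
im=bot.capture("scene");cv2.imwrite("pics/s6.png",cv2.resize(im[120:260,260:430],None,fx=4,fy=4,interpolation=cv2.INTER_CUBIC))
E
```

```text
time: 6.38
tool_pos: [573.7, 6.9, 118.0]
tcp_rot: [-3.141, 0.001, 0.341]
contact_force: [0.5, -0.2, -5.4]
grip_width: 65.4
finger_force: 31.7
[ 5.7399e+02  6.6800e+00  1.1846e+02  2.0000e-01 -2.4000e-01 -4.8900e+00
 -2.0000e-02  0.0000e+00  0.0000e+00]
```

View pics/s6.png

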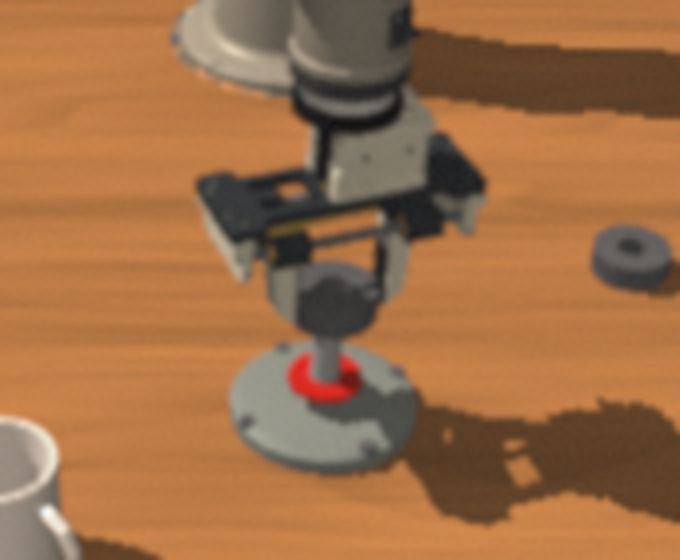

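The scene crop shows the collar about 2 px (3 mm) toward +y of the post, matching the pose error. I'll correct that and lower gently.

```bash
python3 -m pendant '[[[0,-0.04,0],[0,0,0],-1],[[0,-0.04,0],[0,0,0],-1],[[0,0,0],[0,0,0],-1],[[0,0,-0.05],[0,0,0],-1],[[0,0,-0.05],[0,0,0],-1],[[0,0,-0.05],[0,0,0],-1],[[0,0,-0.05],[0,0,0],-1],[[0,0,-0.05],[0,0,0],-1],[[0,0,-0.05],[0,0,0],-1],[[0,0,0],[0,0,0],-1]]'
```

```text
time: 7.42
tool_pos: [573.7, 4.1, 108.9]
tcp_rot: [-3.141, 0.001, 0.341]
contact_force: [0.0, 0.4, -4.5]
grip_width: 65.0
finger_force: 31.7
```

```bash
python3 -m pendant '[[[0,0,-0.1],[0,0,0],-1],[[0,0,-0.1],[0,0,0],-1],[[0,0,-0.1],[0,0,0],-1],[[0,0,-0.1],[0,0,0],-1],[[0,0,-0.15],[0,0,0],-1],[[0,0,-0.15],[0,0,0],-1],[[0,0,-0.15],[0,0,0],-1],[[0,0,-0.15],[0,0,0],-1],[[0,0,-0.15],[0,0,0],-1],[[0,0,0],[0,0,0],-1]]'
```

```text
time: 8.25
tool_pos: [573.3, 4.1, 73.7]
tcp_rot: [-3.141, 0.002, 0.341]
contact_force: [0.3, -0.6, -4.5]
grip_width: 64.8
finger_force: 31.7
```

Perfectly centred, with no contact force. I'll lower it to the seat and watch the force.

```bash
python3 -m pendant '[[[0,0,-0.07],[0,0,0],-1],[[0,0,-0.07],[0,0,0],-1],[[0,0,-0.07],[0,0,0],-1],[[0,0,-0.05],[0,0,0],-1],[[0,0,-0.03],[0,0,0],-1],[[0,0,-0.03],[0,0,0],-1],[[0,0,0],[0,0,0],-1],[[0,0,0],[0,0,0],-1],[[0,0,0],[0,0,0],-1],[[0,0,0],[0,0,0],-1]]'
```

```text
time: 9.08
tool_pos: [574.0, 4.1, 65.3]
tcp_rot: [3.141, -0.0, 0.341]
contact_force: [0.3, -1.0, -4.6]
grip_width: 65.6
finger_force: 31.7
```

```bash
python3 -m pendant '[[[0,0,-0.05],[0,0,0],-1],[[0,0,-0.05],[0,0,0],-1],[[0,0,0],[0,0,0],-1],[[0,0,0],[0,0,0],-1],[[0,0,0],[0,0,0],-1],[[0,0,0],[0,0,0],-1],[[0,0,0],[0,0,0],-1],[[0,0,0],[0,0,0],-1],[[0,0,0],[0,0,0],-1],[[0,0,0],[0,0,0],-1]]'
```

```text
time: 9.92
tool_pos: [573.9, 4.1, 62.3]
tcp_rot: [3.141, -0.0, 0.341]
contact_force: [-0.3, 0.6, -5.3]
grip_width: 65.0
finger_force: 31.7
```

```bash
python3 -m pendant '[[[0,0,-0.05],[0,0,0],-1],[[0,0,-0.03],[0,0,0],-1],[[0,0,0],[0,0,0],-1],[[0,0,0],[0,0,0],0.5],[[0,0,0],[0,0,0],1],[[0,0,0],[0,0,0],1],[[0,0,0],[0,0,0],1],[[0,0,0],[0,0,0],1],[[0,0,0.3],[0,0,0],1],[[0,0,0.7],[0,0,0],1]]'
```

```text
time: 10.75
tool_pos: [572.2, 4.2, 88.1]
tcp_rot: [-3.139, 0.005, 0.341]
contact_force: [-0.1, -0.3, -0.0]
grip_width: 91.5
finger_force: 0.0
```

```bash
python3 -m pendant '[[[0,0,1],[0,0,0],1],[[0,-0.3,1],[0,0,0],1],[[0,-1,0.6],[0,0,0],1],[[0,-1,0],[0,0,0],1],[[-0.3,-1,0],[0,0,0],1],[[-0.3,-1,0],[0,0,0],1],[[-0.3,-1,0],[0,0,0],1],[[-0.3,-1,0],[0,0,0],1],[[0,-1,0],[0,0,0],1],[[0,-1,0],[0,0,0],1]]'
python3 - <<'E'
from h import *
im=bot.capture("scene");p=bot.camera_params("scene")
im=im[150:250,290:420];cv2.imwrite("pics/s7.png",cv2.resize(im,None,fx=5,fy=5,interpolation=cv2.INTER_CUBIC))
print(bot.get_obs()["tool_pos"])
E
```

```text
time: 11.58
tool_pos: [537.3, -246.4, 168.8]
tcp_rot: [3.141, -0.0, 0.34]
contact_force: [0.3, 0.1, 0.1]
grip_width: 91.9
finger_force: 0.0
[ 537.54518787 -252.01841675  168.77547547]
```

View pics/s7.png

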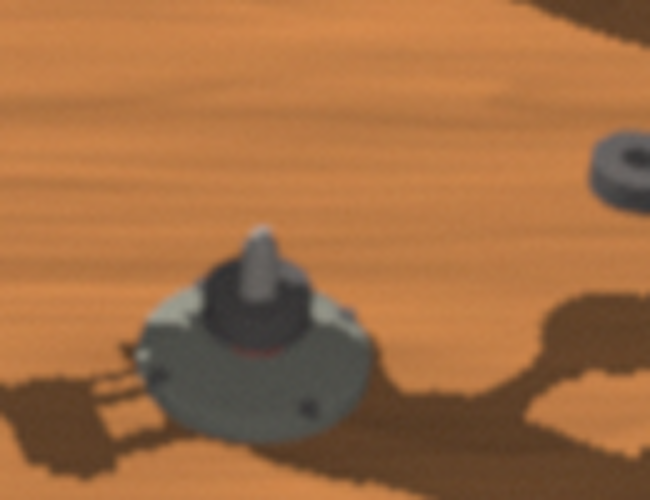

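The picture shows the wide collar threaded and sitting flat on the red seat. All 10 views are used, so the rest is numeric. Next I measure the brass ring from close by.

```bash
cat > b.py <<'E'
from h import *
bot.capture("wrist")
p=bot.camera_params("wrist");im=bot.capture("wrist")
h,s,v=cv2.split(cv2.cvtColor(im,cv2.COLOR_BGR2HSV))
m=((h>=18)&(h<34)&(s>110)&(v>150)).astype(np.uint8);m[250:]=0
for c in cv2.findContours(m,0,cv2.CHAIN_APPROX_NONE)[0]:
    if cv2.contourArea(cv2.convexHull(c))>400:
        e=cv2.fitEllipse(cv2.convexHull(c));print(np.round(e[0],1),np.round(e[1],1),ray(p,e[0],30).round(1))
o=bot.get_obs();print(o["tool_pos"],o["time"],proj(p,[535,-302,30]))
E
python3 b.py
```

```text
[364.8 218.3] [48.9 52.4] [[ 536.  -299.3   30. ]]
[484.6 178.7] [49.4 57.6] [[ 612.2 -394.3   30. ]]
[ 537.5968008  -246.94040644  168.27681053] 11.7333 [[366.9993925  220.07425393]]
```

```bash
python3 -m pendant '[[[0,-0.6,0],[0,0,0],1],[[0,-0.6,-0.2],[0,0,0],1],[[0,-0.6,-0.6],[0,0,0],1],[[0,0,-0.6],[0,0,0],1],[[0,0,-0.6],[0,0,0],1],[[0,0,-0.3],[0,0,0],1],[[0,0,0],[0,0,0],1],[[0,0,0],[0,0,0],1],[[0,0,0],[0,0,0],1],[[0,0,0],[0,0,0],1]]'; python3 b.py
```

```text
time: 12.57
tool_pos: [538.7, -299.1, 100.2]
tcp_rot: [3.14, -0.001, 0.341]
contact_force: [0.9, -0.5, 0.7]
grip_width: 91.8
finger_force: 0.0
[318.  227.7] [63.7 68.8] [[ 536.4 -299.2   30. ]]
[475.1 176.4] [66.1 76.2] [[ 612.6 -394.2   30. ]]
[ 538.41484322 -299.06827949   99.94585754] 12.6667 [[320.75533157 230.50336328]]
```

```bash
python3 -m pendant '[[[-0.1,-0.03,-0.5],[0,0,0],1],[[0,0,-0.6],[0,0,0],1],[[0,0,-0.6],[0,0,0],1],[[0,0,-0.5],[0,0,0],1],[[0,0,-0.4],[0,0,0],1],[[0,0,0],[0,0,0],0.5],[[0,0,0],[0,0,0],0],[[0,0,0],[0,0,0],-1],[[0,0,0],[0,0,0],-1],[[0,0,0],[0,0,0],-1]]'
```

```text
time: 13.5
tool_pos: [535.4, -300.2, 22.0]
tcp_rot: [3.14, -0.001, 0.341]
contact_force: [0.2, 0.2, 0.0]
grip_width: 63.3
finger_force: 0.0
```

```bash
python3 -m pendant '[[[0,0,0],[0,0,0],-1],[[0,0,0],[0,0,0],-1],[[0,0,0],[0,0,0],-1],[[0,0,0],[0,0,0],-1],[[0,0,0.5],[0,0,0],-1],[[0,0,1],[0,0,0],-1],[[0,0,1],[0,0,0],-1],[[0,0.7,1],[0,0,0],-1],[[0.1,1,0.7],[0,0,0],-1],[[0.1,1,0.5],[0,0,0],-1]]'
```

```text
time: 14.33
tool_pos: [541.0, -218.7, 163.6]
tcp_rot: [3.14, -0.001, 0.339]
contact_force: [1.5, 0.8, -3.5]
grip_width: 54.0
finger_force: 30.0
```

```bash
python3 -m pendant '[[[0.1,1,0],[0,0,0],-1],[[0.2,1,0],[0,0,0],-1],[[0.2,1,0],[0,0,0],-1],[[0.2,1,0],[0,0,0],-1],[[0.2,1,0],[0,0,0],-1],[[0.1,1,0],[0,0,0],-1],[[0,0.6,0],[0,0,0],-1],[[0,0,0],[0,0,0],-1],[[0,0,0],[0,0,0],-1],[[0,0,0],[0,0,0],-1]]'
cat > c.py <<'E'
from h import *
ts=[]
for i in range(2):
    bot.capture("wrist");o=bot.get_obs();ts.append(o["tool_pos"])
p=bot.camera_params("wrist");im=bot.capture("wrist");t=np.mean(ts,0)
print(t,o["grip_width"],o["contact_force"],o["time"])
h,s,v=cv2.split(cv2.cvtColor(im,cv2.COLOR_BGR2HSV))
m=((h>=17)&(h<36)&(s>90)&(v>40))
for u in(300,310,319,328,338):
    r=np.where(m[150:345,u])[0]+150
    print(u,[(int(g[0]),int(g[-1])) for g in np.split(r,np.where(np.diff(r)>1)[0]+1) if len(g)>2])
a=np.linspace(0,2*np.pi,360);y=.34;X=np.array([np.cos(y),np.sin(y),0]);Y=np.array([-np.sin(y),np.cos(y),0])
for f in(-2,0,2):
    for r,z in((27,8),(12.5,8),(27,-22)):
        q=proj(p,t+f*X+r*np.outer(np.cos(a),X)+r*np.outer(np.sin(a),Y)+[0,0,z]);print(f,r,z,q.min(0).round(1),q.max(0).round(1))
cv2.imwrite("pics/w8.png",im)
E
python3 c.py
```

```text
time: 15.17
tool_pos: [570.6, -21.2, 161.3]
tcp_rot: [-3.142, 0.001, 0.341]
contact_force: [-0.0, -0.2, -3.3]
grip_width: 54.0
finger_force: 30.0
[570.73805321 -21.77367159 161.49583942] 53.76091604900144 [ 0.48844551 -0.5223629  -3.0822122 ] 15.2667
300 [(226, 228), (230, 261), (306, 318), (336, 340)]
310 [(228, 255), (306, 321), (336, 340)]
319 [(227, 254), (306, 322), (336, 340)]
328 [(227, 255), (274, 276), (306, 321), (336, 340)]
338 [(231, 263), (306, 318), (336, 340)]
-2 27 8 [266.2 232.7] [371.5 325.7]
-2 12.5 8 [294.5 259.7] [343.2 302.6]
-2 27 -22 [274.6 213.5] [363.1 294. ]
0 27 8 [266.  228.8] [371.7 322.6]
0 12.5 8 [294.4 256. ] [343.3 299.4]
0 27 -22 [274.4 210.2] [363.2 291.3]
2 27 8 [265.8 225. ] [371.9 319.5]
2 12.5 8 [294.3 252.4] [343.4 296.1]
2 27 -22 [274.3 207. ] [363.4 288.5]
```

```bash
python3 -m pendant '[[[0.02,0.42,0],[0,0,0],-1],[[0.02,0.42,0],[0,0,0],-1],[[0,0,-0.2],[0,0,0],-1],[[0,0,-0.3],[0,0,0],-1],[[0,0,-0.3],[0,0,0],-1],[[0,0,-0.3],[0,0,0],-1],[[0,0,-0.2],[0,0,0],-1],[[0,0,-0.13],[0,0,0],-1],[[0,0,0],[0,0,0],-1],[[0,0,0],[0,0,0],-1]]'
```

```text
time: 16.15
tool_pos: [572.1, 4.2, 118.7]
tcp_rot: [-3.142, 0.0, 0.341]
contact_force: [0.4, 0.7, -2.9]
grip_width: 53.8
finger_force: 30.0
```

```bash
python3 -m pendant '[[[0,-0.02,-0.04],[0,0,0],-1],[[0,0,-0.05],[0,0,0],-1],[[0,0,-0.05],[0,0,0],-1],[[0,0,-0.05],[0,0,0],-1],[[0,0,-0.05],[0,0,0],-1],[[0,0,-0.05],[0,0,0],-1],[[0,0,-0.05],[0,0,0],-1],[[0,0,-0.05],[0,0,0],-1],[[0,0,0],[0,0,0],-1],[[0,0,0],[0,0,0],-1]]'
```

```text
time: 16.98
tool_pos: [572.1, 3.8, 107.1]
tcp_rot: [-3.142, 0.0, 0.341]
contact_force: [0.2, -0.0, -2.0]
grip_width: 54.0
finger_force: 30.0
```

```bash
python3 -m pendant '[[[0,0,-0.06],[0,0,0],-1],[[0,0,-0.07],[0,0,0],-1],[[0,0,-0.08],[0,0,0],-1],[[0,0,-0.1],[0,0,0],-1],[[0,0,-0.1],[0,0,0],-1],[[0,0,-0.1],[0,0,0],-1],[[0,0,-0.1],[0,0,0],-1],[[0,0,-0.07],[0,0,0],-1],[[0,0,0],[0,0,0],-1],[[0,0,0],[0,0,0],-1]]'
```

```text
time: 17.82
tool_pos: [572.0, 3.8, 86.7]
tcp_rot: [-3.142, 0.0, 0.341]
contact_force: [0.5, 0.2, -3.0]
grip_width: 53.6
finger_force: 30.0
```

```bash
python3 -m pendant '[[[0,0,-0.03],[0,0,0],-1],[[0,0,-0.03],[0,0,0],-1],[[0,0,-0.03],[0,0,0],-1],[[0,0,-0.03],[0,0,0],-1],[[0,0,-0.03],[0,0,0],-1],[[0,0,-0.03],[0,0,0],-1],[[0,0,-0.03],[0,0,0],-1],[[0,0,-0.03],[0,0,0],-1],[[0,0,0],[0,0,0],-1],[[0,0,0],[0,0,0],-1]]'
```

```text
time: 18.65
tool_pos: [572.2, 3.8, 80.9]
tcp_rot: [3.141, -0.001, 0.341]
contact_force: [-3.7, 0.1, 6.2]
grip_width: 54.1
finger_force: 30.0
```

```bash
python3 -m pendant '[[[-0.03,0,0],[0,0,0],-1],[[0,0,0],[0,0,0],-1],[[0,0,-0.03],[0,0,0],-1],[[0,0,-0.03],[0,0,0],-1],[[0,0,-0.03],[0,0,0],-1],[[0,0,-0.03],[0,0,0],-1],[[0,0,-0.03],[0,0,0],-1],[[0,0,0],[0,0,0],-1],[[0,0,0],[0,0,0],-1],[[0,0,0],[0,0,0],-1]]'; python3 -c "
from plant import bot
print(bot.get_obs()['moment'])"
```

```text
time: 19.48
tool_pos: [572.1, 3.8, 76.6]
tcp_rot: [3.14, -0.003, 0.341]
contact_force: [-0.8, 0.7, 8.3]
grip_width: 54.0
finger_force: 30.0
[ 0.10377814  0.26993051 -0.01060977]
```

The seat is moving under about 11 N net, so I'll continue.

```bash
python3 -m pendant '[[[0,0,-0.03],[0,0,0],-1],[[0,0,-0.03],[0,0,0],-1],[[0,0,-0.03],[0,0,0],-1],[[0,0,-0.03],[0,0,0],-1],[[0,0,-0.03],[0,0,0],-1],[[0,0,-0.03],[0,0,0],-1],[[0,0,-0.03],[0,0,0],-1],[[0,0,0],[0,0,0],-1],[[0,0,0],[0,0,0],-1],[[0,0,0],[0,0,0],-1]]'
```

```text
time: 20.32
tool_pos: [572.1, 3.8, 70.3]
tcp_rot: [3.14, -0.002, 0.341]
contact_force: [-0.7, 0.4, 7.6]
grip_width: 54.3
finger_force: 30.0
```

```bash
python3 -m pendant '[[[0,0,-0.03],[0,0,0],-1],[[0,0,-0.03],[0,0,0],-1],[[0,0,-0.03],[0,0,0],-1],[[0,0,-0.02],[0,0,0],-1],[[0,0,0],[0,0,0],-1],[[0,0,0],[0,0,0],-1],[[0,0,0],[0,0,0],-1],[[0,0,0],[0,0,0],-1],[[0,0,0],[0,0,0],-1],[[0,0,0],[0,0,0],-1]]'
```

```text
time: 21.15
tool_pos: [572.1, 3.8, 67.0]
tcp_rot: [3.14, -0.002, 0.341]
contact_force: [-1.2, -0.3, 8.7]
grip_width: 54.1
finger_force: 30.0
```

```bash
python3 -m pendant '[[[0,0,-0.02],[0,0,0],-1],[[0,0,-0.02],[0,0,0],-1],[[0,0,-0.02],[0,0,0],-1],[[0,0,0],[0,0,0],-1],[[0,0,0],[0,0,0],-1],[[0,0,0],[0,0,0],-1],[[0,0,0],[0,0,0],-1],[[0,0,0],[0,0,0],-1],[[0,0,0],[0,0,0],-1],[[0,0,0],[0,0,0],-1]]'
```

```text
time: 21.98
tool_pos: [572.2, 3.9, 66.4]
tcp_rot: [3.14, -0.003, 0.341]
contact_force: [-4.3, 0.9, 18.2]
grip_width: 53.8
finger_force: 30.0
```

The force climbs with no travel at TCP 66.4 (home expected near 67). I'll release, rise, and press once more from above with the fingertips straddling the post to verify.

```bash
python3 -m pendant '[[[0.02,0,0.04],[0,0,0],-1],[[0,0,0],[0,0,0],0],[[0,0,0],[0,0,0],1],[[0,0,0],[0,0,0],1],[[0,0,0],[0,0,0],1],[[0,0,0],[0,0,0],1],[[0,0,0.5],[0,0,0],1],[[0,0,0.8],[0,0,0],1],[[0,0,0.8],[0,0,0],1],[[0,0,0.6],[0,0,0],1]]' && python3 -m pendant '[[[0,0,0],[0,0,0],-0.26],[[0,0,0],[0,0,0],-0.26],[[0,0,0],[0,0,0],-0.26],[[0,0,0],[0,0,0],-0.26],[[0,0,0],[0,0,0],-0.26],[[0,0,0],[0,0,0],-0.26],[[0,0,0],[0,0,0],-0.26],[[0,0,0],[0,0,0],-0.26],[[0,0,0],[0,0,0],-0.26],[[0,0,0],[0,0,0],-0.26]]'
```

```text
time: 22.82
tool_pos: [572.2, 3.7, 147.4]
tcp_rot: [3.141, -0.001, 0.341]
contact_force: [0.4, 0.6, 1.3]
grip_width: 91.4
finger_force: 0.0
time: 23.65
tool_pos: [571.8, 3.8, 145.9]
tcp_rot: [3.142, 0.0, 0.341]
contact_force: [-0.1, 0.1, 0.6]
grip_width: 34.6
finger_force: 0.0
```

Down to TCP 96, then a slow press.

```bash
python3 -m pendant '[[[0,0,-0.3],[0,0,0],-0.26],[[0,0,-0.3],[0,0,0],-0.26],[[0,0,-0.3],[0,0,0],-0.26],[[0,0,-0.3],[0,0,0],-0.26],[[0,0,-0.2],[0,0,0],-0.26],[[0,0,-0.15],[0,0,0],-0.26],[[0,0,-0.1],[0,0,0],-0.26],[[0,0,0],[0,0,0],-0.26],[[0,0,0],[0,0,0],-0.26],[[0,0,0],[0,0,0],-0.26]]' && python3 -m pendant '[[[0,0,-0.03],[0,0,0],-0.26],[[0,0,-0.03],[0,0,0],-0.26],[[0,0,-0.03],[0,0,0],-0.26],[[0,0,-0.02],[0,0,0],-0.26],[[0,0,0],[0,0,0],-0.26],[[0,0,0],[0,0,0],-0.26],[[0,0,0],[0,0,0],-0.26],[[0,0,0],[0,0,0],-0.26],[[0,0,0],[0,0,0],-0.26],[[0,0,0],[0,0,0],-0.26]]'
```

```text
time: 24.48
tool_pos: [572.1, 3.8, 96.8]
tcp_rot: [3.141, -0.001, 0.341]
contact_force: [0.1, -0.5, 0.3]
grip_width: 34.0
finger_force: 0.0
time: 25.32
tool_pos: [571.8, 3.8, 93.2]
tcp_rot: [3.141, -0.0, 0.341]
contact_force: [-0.4, 0.3, -0.1]
grip_width: 34.1
finger_force: 0.0
```

```bash
python3 -m pendant '[[[0,0,-0.03],[0,0,0],-0.26],[[0,0,-0.03],[0,0,0],-0.26],[[0,0,-0.03],[0,0,0],-0.26],[[0,0,0],[0,0,0],-0.26],[[0,0,0],[0,0,0],-0.26],[[0,0,0],[0,0,0],-0.26],[[0,0,0],[0,0,0],-0.26],[[0,0,0],[0,0,0],-0.26],[[0,0,0],[0,0,0],-0.26],[[0,0,0],[0,0,0],-0.26]]'
```

```text
time: 26.15
tool_pos: [572.1, 3.8, 92.2]
tcp_rot: [3.141, -0.001, 0.341]
contact_force: [-4.7, 0.4, 12.2]
grip_width: 34.2
finger_force: 6.4
```

```bash
python3 -m pendant '[[[0,0,-0.03],[0,0,0],-0.26],[[0,0,-0.03],[0,0,0],-0.26],[[0,0,0],[0,0,0],-0.26],[[0,0,0],[0,0,0],-0.26],[[0,0,0],[0,0,0],-0.26],[[0,0,0],[0,0,0],-0.26],[[0,0,0],[0,0,0],-0.26],[[0,0,0],[0,0,0],-0.26],[[0,0,0],[0,0,0],-0.26],[[0,0,0],[0,0,0],-0.26]]'
```

```text
time: 26.98
tool_pos: [572.4, 3.8, 92.1]
tcp_rot: [3.14, -0.003, 0.341]
contact_force: [-8.0, 1.1, 24.1]
grip_width: 34.1
finger_force: 12.3
```

It stops hard at tip height 75 mm under 24 N, so the stack is fully home. I'll back straight up, clear, and check by colour that the stack stayed put.

```bash
python3 -m pendant '[[[0.02,0,0.15],[0,0,0],-0.26],[[0,0,0.3],[0,0,0],-0.26],[[0,0,0.6],[0,0,0],-0.26],[[0,0,1],[0,0,0],-0.26],[[0,0,1],[0,0,0],-0.26],[[-0.3,-0.6,0.5],[0,0,0],-0.26],[[-0.5,-1,0],[0,0,0],-0.26],[[-0.5,-1,0],[0,0,0],-0.26],[[-0.5,-1,0],[0,0,0],-0.26],[[0,0,0],[0,0,0],-0.26]]'
python3 - <<'E'
from h import *
for n in("top","scene"):
    im=bot.capture(n);p=bot.camera_params(n);h,s,v=cv2.split(cv2.cvtColor(im,cv2.COLOR_BGR2HSV))
    q=proj(p,[[572,3.5,75],[572,3.5,45],[572,3.5,21]]);print(n,q.round(1).tolist())
    u,w=q[0].astype(int);S=np.s_[w-30:w+35,u-35:u+35]
    for nm,m in(("brass",(h>=17)&(h<34)&(s>90)&(v>50)),("red",((h<6)|(h>174))&(s>150))):
        y,x=np.where(m[S]);print(nm,len(x),(x.min()+u-35,x.max()+u-35,y.min()+w-30,y.max()+w-30) if len(x) else'')
    a=np.linspace(0,6.28,90)
    q=np.vstack([proj(p,np.c_[572+27*np.cos(a),3.5+27*np.sin(a),0*a+z]) for z in(75,45)]);print("expected brass",q[:,0].min(),q[:,0].max(),q[:,1].min(),q[:,1].max())
E
```

```text
time: 27.82
tool_pos: [516.4, -108.4, 195.4]
tcp_rot: [3.14, 0.002, 0.337]
contact_force: [0.0, 0.5, -0.4]
grip_width: 34.1
finger_force: 0.0
top [[302.2, 214.0], [302.9, 215.7], [303.5, 217.1]]
brass 257 (np.int64(292), np.int64(313), np.int64(203), np.int64(226))
red 0 
expected brass 290.5700174657288 314.18901966904866 202.5032330559484 226.97014620864937
scene [[342.0, 202.8], [341.5, 210.8], [341.1, 217.1]]
brass 203 (np.int64(333), np.int64(350), np.int64(200), np.int64(216))
red 0 
expected brass 332.3253832191944 351.27920684582574 197.17902959473952 216.71938743248822
```

The brass ring lies exactly where the fully-home stack should be, and the robot is clear.

```bash
python3 -c "
from plant import bot
print(bot.close_job())"
```

```text
the job is handed in; nothing more can be done
None
```

I threaded the wide steel collar and then the brass collar onto the post, pressed the stack down to a hard stop at the home height, and handed the job in at about 28 s with the gripper clear; the judge's verdict was not shown.

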